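# Start a leak test at the throttle-body bench

### The arm

A 7-joint arm with a two-finger parallel gripper is mounted at the origin on the work surface. World frame = base frame: x ahead of the robot, y to its left, z up, the work surface at z = 0. Lengths are in m, angles in rad, forces in N, time in s.
With the tool pointing down it reaches from about 0.35 to 0.9 m from the base axis. Payload 8.1 kg.
Tool frame: the origin (TCP) lies on the centre line of the jaws, within the pads' length; the fingertips stand 11 mm ahead of it and the grasp point (between the pads) lies 8 mm behind it (arm.nose_length is the distance from the TCP to the fingertips, in m); z points along the fingers, y is the line along which they close (so a half turn about z gives the same grasp; the last joint's range is limited). The gripper opens to 92 mm and grips with 3 to 60 N. Pads are 19 mm wide; open, the fingers measure 130 mm over their backs; the gripper's body (75 mm by 190 mm) begins 47 mm behind the grasp point.
Start: joints at [-1.288, 0.434, 0.025, 1.573, -0.012, 1.134, -0.075], TCP at [0.235, 0.579, 0.238] pointing down, gripper open.
Joint ranges: [-2.62, 2.62], [-0.44, 2.09], [-1.27, 1.32], [0.08, 2.57], [-1.32, 4.46], [0.12, 2], [-2.74, 2.74]. Speed limits (rad/s): [2.22, 2.22, 3.01, 3.01, 3.14, 3.14, 3.14].

### API

Orientations are given as a rotation vector (axis times angle).
In Python, from cell import arm gives the robot as it stands.
- The arm moves only by the tool jog_arm, never from a script. Its argument "moves" is a list of rows, each a list of 4 numbers: the shift along the tool's x, y, z in m, then the turn about the tool's z in rad. In form: [[tx, ty, tz, spin], ...]. A call has 1 to 20 rows; each row is the pose to reach, as a shift and turn from the pose commanded when the call began, along the tool's axes at that moment; what a row does not reach only later rows make up. A row lasts 1/8 s, in which the tool goes at most 62.5 mm and 10.7 degrees, less where a joint would pass 70% of its speed; a pose out of reach is approached as far as the arm can. A call with a gripper value outside its range is refused whole. "hand" is the finger opening in m, from 0 to 0.0918, set as the call begins (left out, the last holds). The fingers move at their own pace and stop on an object; "newtons" is the grip in N (left out, the last holds). Time passes only in rows, so rows that repeat a pose let the fingers close. It gives the time, the measured TCP pose, the force, the opening and the grip force at its end, in the units of the state.
- arm.observe(): the state, without advancing time (a new reading comes with each control period).
- arm.get_image(name): name is "scene" or "top"; returns a dict with "color" (480x640x3 uint8, red, green, blue), "z_map" (480x640 float32, m along the optical axis (not along the pixel's ray), 0 where there is no reading), "fx", "fy", "cx", "cy" (pixels), "k1" (the pictures are not rectified: a ray, as slopes to the right and down, at radius r is drawn at 1 + k1 r^2 times it, then the intrinsics apply), "rvec" (rotation vector, rad) and "tvec" (3), from world to camera coordinates, as OpenCV has them. Camera axes: x right, y down, z forward; pixel columns grow to the right and rows downward; lengths in m; the calibration is good to about 2 mm. A picture is of the moment at which its call begins.
- arm.sign_off(): hands the job in; it is judged then, once.
The state is a dict: "clock": time; "joints": joint angles; "dq": joint speeds; "joint_efforts": joint torques, N m; "position": TCP position; "ee_rot": TCP orientation; "force": force on the tool from outside, world axes, zero at the start; "ft_torque": the same for the moment, N m; "width": opening from 0.0 (shut) to 1.0 (fully open); "gripper_force": force on a finger pad.
Only numpy, scipy, OpenCV 4.12 (cv2) and the standard library are available. Lean on these libraries where they do the work, as an engineer would, in place of code of your own. Each camera call takes 0.05 s, during which the arm holds its last target. There are 200 camera calls.

### The job

Start a leak test on the throttle body in the test nest. First push the knob on top of the nest straight down until the seal plunger is fully home on the bore; then switch the air on by pressing the raised end of the rocker switch fully down; then press the round button on its grey box all the way in and let it come back up. Keep to this order, leave the square key unpressed, pick nothing up, and leave the other parts and tools standing where they are.

Things in the scene. Friction and masses are not known exactly. Their poses are not given: they have to be found in the camera images.
- nest: Fixed test nest: steel base plate 150 (x) x 140 (y) x 15 mm, origin at the centre of its underside. Two aluminium posts at y = +-58 mm carry a crossbar along y, 32 mm wide, whose top is 150 mm up (154 mm at the brass bush in its middle). The plunger passes down through the bush on the nest's vertical centre line. x, y and yaw vary.
- plunger (a joint): How far the seal plunger has been pushed down, m: 0 fully up, 0.030 fully home at a hard stop, the rubber plug then in the bore. Starts between 0 and 0.006. It slides stiffly, needs about 4 N plus a little for speed (12 N per m/s) all along its travel, and stays where it is left.
- plunger_top (a point): Centre of the flat top of the plunger's black knob (44 mm diameter, flat over 36 mm, 20 mm high), on the nest's centre line; 205 mm above the table when fully up, 175 mm when fully home. Pushed straight down.
- throttle: Aluminium throttle body (loose, about 0.45 kg) sitting in the nest under the plunger: flange 76 x 76 mm, bore upright, 70 mm high, motor housing on its +x side. Origin at the centre of its underside, 15 mm above the table. It must stay seated.
- rocker_box: Fixed grey control box 80 x 80 x 45 mm on the table; origin at the centre of its underside, z up, yaw varies. Three boxes of this kind stand on the table and their places are swapped from run to run. This one carries the rocker switch, along the box's x axis; the raised end is on the box's +x side and the box may point any way.
- rocker (a joint): Tilt of the rocker, rad: 0 off (the +x end raised), 0.44 on (the +x end fully down, hard stop). Starts between 0 and 0.04. It turns with a stiff hinge (0.06 N m, so 2.4 N at the raised-end point and about 5 N if pushed 12 mm from the pivot) and stays where it is left.
- rocker_raised_end (a point): Point on the top face of the rocker's raised end, 25 mm from the pivot along the rocker; moves with it. The rocker is a flat white paddle 68 mm long, a thin dark line across it near the raised end,, 36 mm wide, 14 mm thick, pivoted at its middle 62 mm above the table. This point is 74 mm above the table when off (paddle sloping 0.22 rad), 63 mm when on (sloping 0.22 rad the other way).
- start_box: Fixed grey control box 80 x 80 x 45 mm on the table; origin at the centre of its underside, z up, yaw varies. Three boxes of this kind stand on the table and their places are swapped from run to run. This one carries the round start button, in its middle.
- start (a joint): How far the round button is in, m: 0 out, 0.008 all the way in (hard stop). Springs back by itself; 1.8 N to begin, 6.6 N when all the way in.
- start_top (a point): Centre of the top of the round white button (42 mm diameter mushroom head, flat over 32 mm); 74 mm above the table when out, 66 mm when in.
- key_box: Fixed grey control box 80 x 80 x 45 mm on the table; origin at the centre of its underside, z up, yaw varies. Three boxes of this kind stand on the table and their places are swapped from run to run. This one carries the square key (abort), which is to be left alone.
- key (a joint): How far the square key is in, m: 0 out, 0.006 in. Springs back by itself; 1.8 N to begin. Leave it out.
- key_top (a point): Centre of the top of the square white key (36 x 36 mm), 69 mm above the table. Not to be pressed.
- throttle_b: Bystander: another loose throttle body standing on the table like the one in the nest, origin at the centre of its underside.
- throttle_c: Bystander: a third loose throttle body, the same.
- tape: Bystander: roll of pale tape (a ring) lying flat, 68 mm diameter, 24 mm high, origin at the centre of its underside.
- sealant: Bystander: small white bottle, 32 mm diameter, 75 mm high, standing; origin at the centre of its underside.
- driver: Bystander: screwdriver lying on the table along its x axis.
- cover: Bystander: round black gear cover, 52 mm diameter, 22 mm high, origin at the centre of its underside.
Mind the look-alikes: they are no part of the job. What is shaped like the start_box but pink is not meant.

How it is judged:
On the way, in this order (a step that is already met when the one before it is completed fails the run):
1. the seal plunger is pushed fully home (value of joint plunger above 0.026 m), for 0.2 s.
2. the rocker is pressed over to on (value of joint rocker above 0.37 rad), for 0.2 s.
3. the round button is pressed all the way in (value of joint start above 0.006 m), for 0.05 s.
At the end, for the whole second after the job is handed in: The plunger is home (joint beyond 0.026 of 0.030 m), the rocker is on (beyond 0.37 of 0.44 rad), the round button and the square key are out (within 2 mm), and the throttle body still sits upright in the nest (within 8 mm of its centre line, 0.1 rad) (value of joint plunger above 0.026 m and value of joint rocker above 0.37 rad and value of joint each of start, key below 0.002 m and horizontal distance between throttle and nest below 0.008 m and angle between throttle's own z axis and vertical below 0.1 rad and height (world z) of throttle below 0.022 m and linear speed of throttle below 0.02 m/s); the robot touches nothing.
It fails at once if the square key is pressed (more than 3 mm) (value of joint key above 0.003 m).
It fails at once if the rocker is tipped before the plunger is home (value of joint rocker above 0.2 rad and value of joint plunger below 0.026 m).
It fails at once if the round button is pressed before the plunger is home and the rocker is on (value of joint start above 0.004 m and (value of joint plunger below 0.026 m or value of joint rocker below 0.37 rad)).
It fails at once if the throttle body in the nest is lifted or shifted more than 12 mm (distance of throttle from where it was at the start of the episode above 0.012 m).
It fails at once if a bystander is lifted, carried or knocked more than 25 mm from its place, or tipped over (distance of any of throttle_b, throttle_c, tape, sealant, driver, cover from where it was at the start of the episode above 0.025 m or angle between any of throttle_b, throttle_c, tape, sealant, cover's own z axis and vertical above 0.5 rad).
It also fails if it takes over 48 s, if anything falls off the work surface, if the arm or the gripper's body presses on something with over 40 N, if the wrist force passes 120 N, or if a joint passes its speed limit or range.

## Working session

There is one attempt and no reset: what is moved stays moved. The work goes in short steps, Python scripts to look and compute and a tool call to move; the robot and the scene stay as the last step left them, time stands still between calls to the robot, and variables do not carry over. Pictures are saved under pics/ and viewed, at most 10 in all, crops included, and the job is handed in when it is done.

Besides the shell and the picture viewer there is one more tool, called after "Request:" by a JSON object that holds its "name" and its "arguments". jog_arm: Moves the arm, as the interface text tells. Its arguments: {"type":"object","properties":{"moves":{"type":"array"},"hand":{"type":"number"},"newtons":{"type":"number"}},"required":["moves"]}

```bash
mkdir -p pics; cat > h.py <<'E'
import numpy as np,cv2,pickle
from cell import arm
def grab(n):
    d=arm.get_image(n); pickle.dump(d,open(n+'.pkl','wb')); return d
def load(n): return pickle.load(open(n+'.pkl','rb'))
def world(d,u,v,z=None):
    "pixels -> world; depth z from z_map if None"
    K=np.array([[d['fx'],0,d['cx']],[0,d['fy'],d['cy']],[0,0,1.]])
    p=cv2.undistortPoints(np.array([[[u,v]]],float),K,np.array([d['k1'],0,0,0.]))[0,0]
    R=cv2.Rodrigues(np.array(d['rvec'],float))[0]; t=np.array(d['tvec'],float).ravel()
    ray=R.T@np.array([p[0],p[1],1]); c=-R.T@t
    if z is None: s=np.median(d['z_map'][int(v)-1:int(v)+2,int(u)-1:int(u)+2])
    else: s=(z-c[2])/ray[2]
    return c+s*ray
E
python3 - <<'E'
from h import *
for n in('scene','top'):
    d=grab(n); cv2.imwrite(f'pics/{n}0.png',d['color'][:,:,::-1]); print(n,d['k1'],d['fx'],(-cv2.Rodrigues(np.array(d['rvec'],float))[0].T@np.array(d['tvec']).ravel()))
s=arm.observe(); print(s['clock'],s['position'],s['ee_rot'],s['force'])
print(cv2.Rodrigues(np.array(s['ee_rot'],float))[0].round(3))
E
```

```text
scene 0.042789980826990835 581.175199681568 [1.23483127 0.31071399 1.01065071]
top -0.16526303009074558 552.3463072366523 [ 0.46319676 -0.01990665  1.18653381]
0.1 [0.23508895 0.57864566 0.23703829] [-6.02412971e-01 -3.08314435e+00  2.16594911e-03] [ 0.12413293  0.62475197 -0.46060422]
[[-0.926  0.376 -0.   ]
 [ 0.376  0.926 -0.001]
 [-0.    -0.001 -1.   ]]
```

View pics/top0.png

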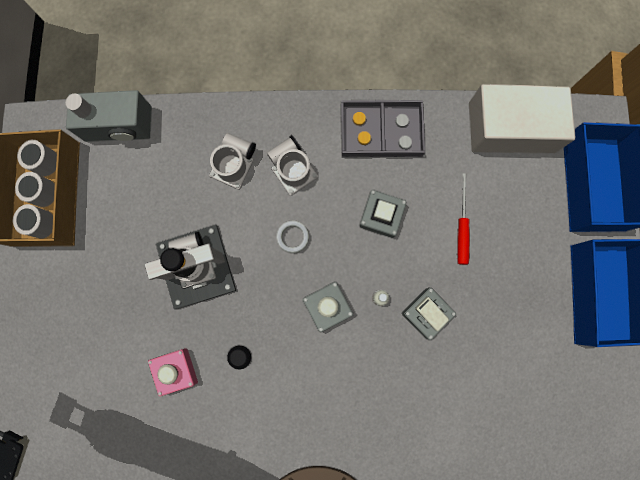

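View pics/scene0.png

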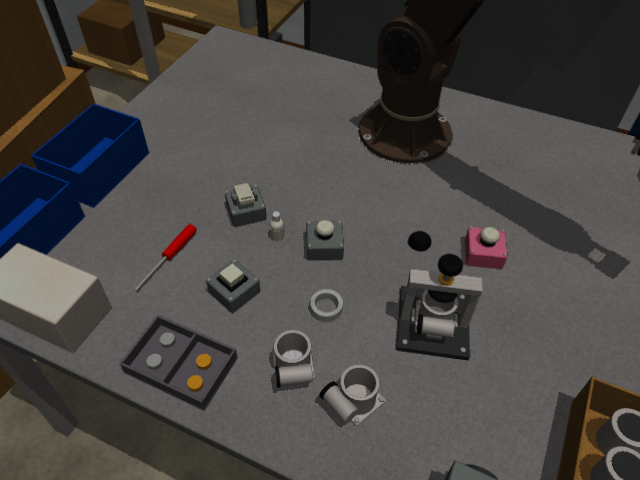

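The top view shows these candidates:
- The knob is at (172,259).
- Round buttons are at (329,306) on a grey box and (168,374) on a pink box. The grey one is meant.
- The square key is at (384,211), to be left alone.
- The rocker is at (433,314).

In the scene view the knob is at (450,265), the start button at (325,229), the rocker at (244,195) and the key at (232,275). I'll confirm these in one enlarged crop.

```bash
python3 - <<'E'
from h import *
t=load('top');s=load('scene')
def crop(d,u,v,r=33): return cv2.resize(d['color'][v-r:v+r,u-r:u+r,::-1],(264,264),interpolation=cv2.INTER_CUBIC)
a=np.hstack([crop(t,433,314),crop(t,329,306),crop(t,172,259)]);b=np.hstack([crop(s,244,198),crop(s,325,232),crop(s,450,265)])
cv2.imwrite('pics/c1.png',np.vstack([a,b]))
for n,pt,ps in(('knob',(172,259),(450,264)),('start',(329,307),(325,228)),('rocker',(433,314),(244,195)),('key',(384,211),(232,275))):
    print(n,world(t,*pt).round(4),world(s,*ps).round(4))
E
```

```text
knob [0.5496 0.2535 0.2049] [0.556  0.2583 0.2029]
start [ 0.4615 -0.0304  0.0736] [ 0.4691 -0.0221  0.0735]
rocker [ 0.4445 -0.2408  0.071 ] [ 0.456  -0.2307  0.0709]
key [ 0.6562 -0.1454  0.07  ] [ 0.6623 -0.1401  0.0681]
```

View pics/c1.png

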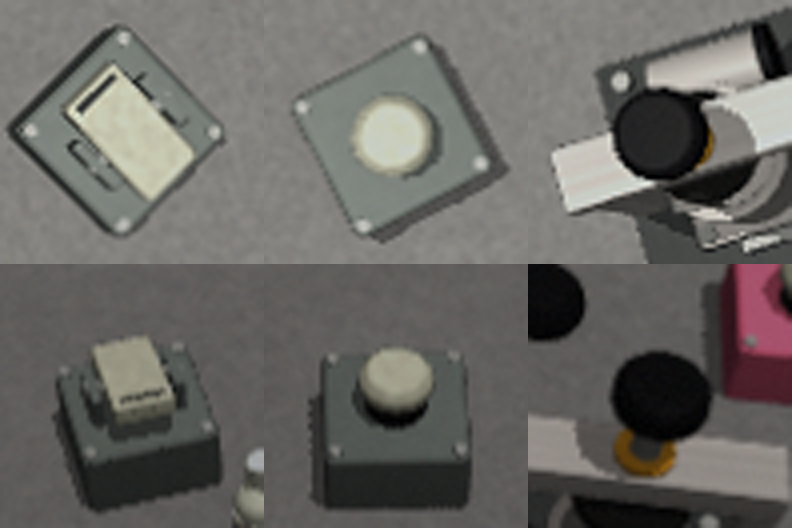

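The crop confirms the targets. The start button is round, on the grey box. The rocker's dark line (raised end) is toward the upper left in the top view. The two cameras disagree by about 8 mm, so I'll move over the knob with the fingers shut and use the known tool pose to find out which one is off.

Request:
{"name": "jog_arm", "arguments": {"moves": [[0, 0, -0.03, 0], [-0.03, -0.013, -0.06, 0], [-0.07, -0.031, -0.07, 0], [-0.11, -0.049, -0.07, 0], [-0.15, -0.067, -0.07, 0], [-0.19, -0.084, -0.07, 0], [-0.23, -0.102, -0.07, 0], [-0.27, -0.119, -0.07, 0], [-0.31, -0.137, -0.07, 0], [-0.35, -0.154, -0.07, 0], [-0.385, -0.17, -0.07, 0], [-0.414, -0.182, -0.07, 0], [-0.414, -0.182, -0.07, 0], [-0.414, -0.182, -0.07, 0], [-0.414, -0.182, -0.07, 0]], "hand": 0}}

```text
clock: 1.98
position: [0.5494, 0.2559, 0.3076]
ee_rot: [-0.599, -3.083, -0.001]
force: [-0.5, -0.3, -0.2]
width: 0.002
gripper_force: 0.0
```

```bash
python3 - <<'E'
from h import *
t=load('top');s=load('scene')
f=lambda d,ps,u0,v0:np.mean([world(d,u0+x/4-.375,v0+y/4-.375,.046) for x,y in ps],0).round(4)
print('startbox',f(t,[(156,47),(39,107),(217,162),(100,226)],296,273),f(s,[(69,93),(191,91),(72,188),(196,186)],292,199))
print('rockbox',f(t,[(124,38),(31,131),(214,132),(122,225)],400,281),f(s,[(64,110),(178,84),(90,189),(208,165)],211,165))
# table plane normals/heights far and near
for d,q in((t,[(300,420),(300,200),(550,230),(120,300)]),(s,[(300,150),(200,130),(330,350),(280,320)])): print([world(d,*p).round(3).tolist() for p in q])
st=arm.observe(); print(st['clock'],st['position'],st['ee_rot'],st['force'])
tip=np.array(st['position'])+[0,0,-.011]
im=[]
for n in('top','scene'):
    d=grab(n); K=np.array([[d['fx'],0,d['cx']],[0,d['fy'],d['cy']],[0,0,1.]])
    p=cv2.projectPoints(tip[None],np.array(d['rvec'],float),np.array(d['tvec'],float),K,np.array([d['k1'],0,0,0.]))[0].ravel(); print(n,p)
    u,v=p.round().astype(int); r=45; u0=max(u-r,0);v0=max(v-r,0)
    c=cv2.resize(d['color'][v0:v0+2*r,u0:u0+2*r,::-1],(390,390),interpolation=cv2.INTER_CUBIC); k=390/90
    cv2.drawMarker(c,(int((p[0]-u0+.5)*k),int((p[1]-v0+.5)*k)),(0,0,255),0,20,1); im.append(c)
cv2.imwrite('pics/tip.png',np.hstack(im))
E
```

```text
startbox [ 0.4625 -0.0278  0.046 ] [ 0.4611 -0.0261  0.046 ]
rockbox [ 0.4453 -0.2403  0.046 ] [ 0.4454 -0.2382  0.046 ]
[[0.221, 0.033, -0.0], [0.694, 0.03, 0.001], [0.624, -0.526, 0.002], [0.478, 0.428, -0.002]]
[[0.192, -0.221, 0.003], [0.234, -0.502, -0.0], [0.697, 0.095, -0.0], [0.678, -0.025, -0.0]]
1.975 [0.54938006 0.25588999 0.30761977] [-5.99131377e-01 -3.08328763e+00 -5.04746729e-04] [-0.45528927 -0.27895397 -0.20783923]
top [155.53575903 254.37075694]
scene [460.27812477 225.53827992]
```

View pics/tip.png

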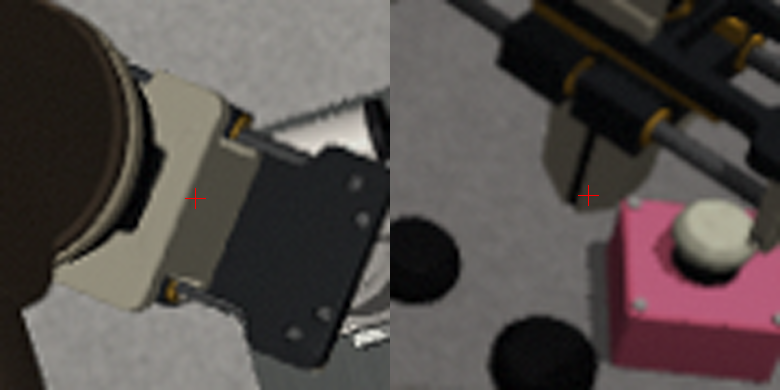

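The box centres from their corner screws agree between the cameras within 2 mm: start (0.462,-0.027) and rocker (0.445,-0.239). The tool also projects where it should. The earlier mismatch came from picking points on the sides of the domes. The knob is at about (0.550,0.256), right under the tool, so I'll press it.

Request:
{"name": "jog_arm", "arguments": {"moves": [[0, 0, 0.03, 0], [0, 0, 0.06, 0], [0, 0, 0.08, 0], [0, 0, 0.09, 0], [0, 0, 0.096, 0], [0, 0, 0.102, 0], [0, 0, 0.108, 0], [0, 0, 0.114, 0], [0, 0, 0.119, 0], [0, 0, 0.121, 0], [0, 0, 0.123, 0], [0, 0, 0.123, 0], [0, 0, 0.123, 0]]}}

```text
clock: 3.7
position: [0.5504, 0.255, 0.1862]
ee_rot: [0.602, 3.083, 0.002]
force: [-7.4, -1.0, 15.5]
width: 0.003
gripper_force: 7.9
```

Request:
{"name": "jog_arm", "arguments": {"moves": [[0, 0, 0.002, 0], [0, 0, 0.002, 0], [0, 0, 0.002, 0]]}}

```text
clock: 4.08
position: [0.5505, 0.2551, 0.186]
ee_rot: [0.602, 3.082, 0.004]
force: [-12.7, -2.9, 31.9]
width: 0.004
gripper_force: 15.7
```

The plunger is home: the tip is at 175 mm and 32 N builds up against the stop. I'll lift off, then check the rocker's axis and heights.

Request:
{"name": "jog_arm", "arguments": {"moves": [[0, 0, -0.02, 0], [0, 0, -0.06, 0], [0, 0, -0.1, 0], [0, 0, -0.1, 0]]}}

```text
clock: 4.58
position: [0.5524, 0.2547, 0.2859]
ee_rot: [0.603, 3.078, 0.005]
force: [0.3, 0.1, -0.9]
width: 0.004
gripper_force: 0.0
```

```bash
python3 - <<'E'
from h import *
t=load('top')
P=np.array([world(t,u,v) for u in range(405,462) for v in range(286,343)])
P=P[(P[:,2]>.054)&(P[:,2]<.09)]
c,sz,a=cv2.minAreaRect((P[:,:2]*1000).astype(np.float32)); print(len(P),c,sz,a)
A=np.c_[P[:,:2]-[.4453,-.2393],np.ones(len(P))]; k=np.linalg.lstsq(A,P[:,2],rcond=None)[0]; print('slope',k, np.degrees(np.arctan2(k[1],k[0])))
# knob now, start button
B=np.array([world(t,u,v) for u in range(310,350) for v in range(288,326)]); B=B[B[:,2]>.071]; print('start',cv2.minEnclosingCircle((B[:,:2]*1000).astype(np.float32)),B.mean(0),np.median(B[:,2]))
s=arm.observe(); print(s['joints'],s['position'],s['ee_rot'])
E
```

```text
726 (445.8331298828125, -239.5909423828125) (67.52040100097656, 56.414276123046875) 43.28376770019531
slope [0.1280931  0.09828099 0.06879789] 37.497663844135644
start ((462.7933044433594, -28.461668014526367), 18.793458938598633) [ 0.462741   -0.02845764  0.07425637] 0.07442311408213842
[-0.66187063  0.36897228  0.19992913  1.56307548 -0.07601623  1.21091312
  0.73538037] [0.55235479 0.25469375 0.28586863] [0.60264448 3.0778695  0.00543611]
```

The rocker is centred at (0.4458,-0.2396). Its raised end points along 43°, toward +x+y. I'll go above that end and turn the tool's x axis along the rocker.

Request:
{"name": "jog_arm", "arguments": {"moves": [[-0.004, -0.02, 0, 0.1], [-0.012, -0.057, 0, 0.25], [-0.02, -0.095, 0, 0.4], [-0.028, -0.133, 0, 0.55], [-0.036, -0.171, 0, 0.7], [-0.044, -0.209, 0, 0.85], [-0.052, -0.247, 0, 1.0], [-0.06, -0.285, 0, 1.15], [-0.068, -0.323, 0, 1.3], [-0.076, -0.361, 0, 1.45], [-0.083, -0.399, 0, 1.6], [-0.091, -0.437, 0, 1.75], [-0.096, -0.46, 0, 1.9], [-0.099, -0.474, 0, 1.99], [-0.099, -0.474, 0, 1.99], [-0.099, -0.474, 0, 1.99], [-0.099, -0.474, 0, 1.99]]}}

```text
clock: 6.7
position: [0.4638, -0.2209, 0.2825]
ee_rot: [-2.912, -1.177, 0.0]
force: [-0.4, 0.4, 0.1]
width: 0.004
gripper_force: 0.0
```

```bash
python3 - <<'E'
from h import *
s=arm.observe(); R=cv2.Rodrigues(np.array(s['ee_rot'],float))[0]; print(s['clock'],s['joints'],s['position']);print(R.round(3))
print('shift',R.T@(np.array([.4643,-.2221,.12])-s['position']), np.degrees(np.arctan2(R[1,0],R[0,0])))
E
```

```text
6.7 [-0.26895748  0.24560212  0.76682573  1.81737192 -0.18583456  1.15248899
 -0.24370115] [ 0.46377933 -0.2209451   0.28247965]
[[ 0.719  0.695 -0.   ]
 [ 0.695 -0.719  0.   ]
 [ 0.    -0.    -1.   ]]
shift [-0.00043014  0.00125507  0.16247917] 44.012084276730754
```

Request:
{"name": "jog_arm", "arguments": {"moves": [[0, 0.001, 0.04, 0], [0, 0.001, 0.09, 0], [0, 0.001, 0.14, 0], [0, 0.001, 0.17, 0], [0, 0.001, 0.185, 0], [0, 0.001, 0.19, 0], [0, 0.001, 0.194, 0], [0, 0.001, 0.198, 0], [0, 0.001, 0.202, 0], [0, 0.001, 0.205, 0], [0, 0.001, 0.208, 0], [0, 0.001, 0.208, 0], [0, 0.001, 0.208, 0]]}}

```text
clock: 8.32
position: [0.4658, -0.2221, 0.0758]
ee_rot: [2.913, 1.175, 0.005]
force: [1.0, 5.2, 15.4]
width: 0.003
gripper_force: 7.9
```

Request:
{"name": "jog_arm", "arguments": {"moves": [[0, 0, 0.002, 0], [0, 0, 0.002, 0], [0, 0, 0.002, 0]]}}

```text
clock: 8.7
position: [0.466, -0.2222, 0.0751]
ee_rot: [2.914, 1.174, 0.007]
force: [-3.0, 8.6, 36.6]
width: 0.006
gripper_force: 17.9
```

Request:
{"name": "jog_arm", "arguments": {"moves": [[0, 0, -0.02, 0], [0, 0, -0.06, 0], [0, 0, -0.11, 0], [0, 0, -0.13, 0], [0, 0, -0.13, 0]]}}

```text
clock: 9.32
position: [0.4648, -0.2229, 0.2039]
ee_rot: [2.913, 1.173, 0.004]
force: [0.3, -1.0, -0.2]
width: 0.005
gripper_force: 0.0
```

Request:
{"name": "jog_arm", "arguments": {"moves": [[0.02, -0.021, 0, 0], [0.05, -0.053, 0, 0], [0.08, -0.085, 0, 0], [0.11, -0.116, 0, 0], [0.134, -0.142, 0, 0], [0.134, -0.142, 0, 0], [0.134, -0.142, 0, 0]]}}

```text
clock: 10.2
position: [0.4619, -0.0279, 0.202]
ee_rot: [2.914, 1.173, -0.002]
force: [-0.1, -0.2, 0.0]
width: 0.005
gripper_force: 0.0
```

```bash
python3 - <<'E'
from h import *
t=grab('top')
P=np.array([world(t,u,v) for u in range(405,462) for v in range(286,343)])
P=P[(P[:,2]>.055)&(P[:,2]<.09)]
e=(P[:,:2]-[.4458,-.2396])@[.73,.685]; w=(P[:,:2]-[.4458,-.2396])@[-.685,.73]
m=abs(w)<.015; print('rocker tilt',np.polyfit(e[m],P[m,2],1),m.sum())
s=arm.observe(); R=cv2.Rodrigues(np.array(s['ee_rot'],float))[0]
print(s['clock'],s['position'],'shift',R.T@(np.array([.4627,-.0282,.077])-s['position']))
d=grab('scene'); im=np.hstack([cv2.resize(x['color'][b:b+150,a:a+200,::-1],(400,300)) for x,a,b in((t,340,240),(d,180,140))]); cv2.imwrite('pics/r.png',im)
E
```

```text
rocker tilt [-0.21356138  0.06976935] 500
10.25 [ 0.46203085 -0.02839348  0.20219104] shift [0.00076015 0.00034382 0.1251902 ]
```

View pics/r.png

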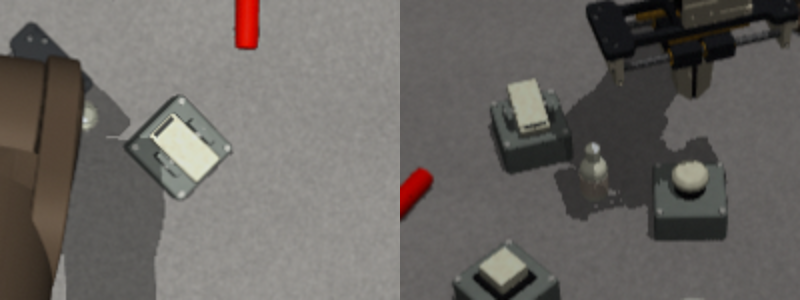

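The rocker now slopes -0.214 rad, so it is fully on, and the bottle and boxes are undisturbed. Next is the start button.

Request:
{"name": "jog_arm", "arguments": {"moves": [[0.001, 0, 0.04, 0], [0.001, 0, 0.08, 0], [0.001, 0, 0.105, 0], [0.001, 0, 0.113, 0], [0.001, 0, 0.118, 0], [0.001, 0, 0.122, 0], [0.001, 0, 0.126, 0], [0.001, 0, 0.128, 0], [0.001, 0, 0.128, 0], [0.001, 0, 0.128, 0]]}}

```text
clock: 11.55
position: [0.4638, -0.0271, 0.0767]
ee_rot: [-2.914, -1.172, -0.004]
force: [-9.7, -2.7, 35.4]
width: 0.007
gripper_force: 17.8
```

The force is 35 N with the tip at 65.7 mm, so the button is fully in. I'll release it and check.

Request:
{"name": "jog_arm", "arguments": {"moves": [[0, 0, -0.02, 0], [0, 0, -0.07, 0], [0, 0, -0.13, 0], [0, 0, -0.17, 0], [0, 0, -0.17, 0], [0, 0, -0.17, 0]]}}

```text
clock: 12.3
position: [0.463, -0.0261, 0.2445]
ee_rot: [-2.913, -1.174, -0.001]
force: [0.1, -0.7, 0.0]
width: 0.002
gripper_force: 0.0
```

```bash
python3 - <<'E'
from h import *
d=grab('scene'); cv2.imwrite('pics/end.png',d['color'][:,:,::-1])
for n,p in(('start',(325,227)),('key',(232,274)),('knob',(449,283))): print(n,world(d,*p).round(4))
s=arm.observe();print(s['clock'],s['position'],s['force'])
E
```

```text
start [ 0.4659 -0.0235  0.0728]
key [ 0.6612 -0.1406  0.0699]
knob [0.5679 0.2671 0.166 ]
12.35 [ 0.46262085 -0.02624886  0.24397142] [-0.38230964 -0.01705409 -0.41354591]
```

View pics/end.png

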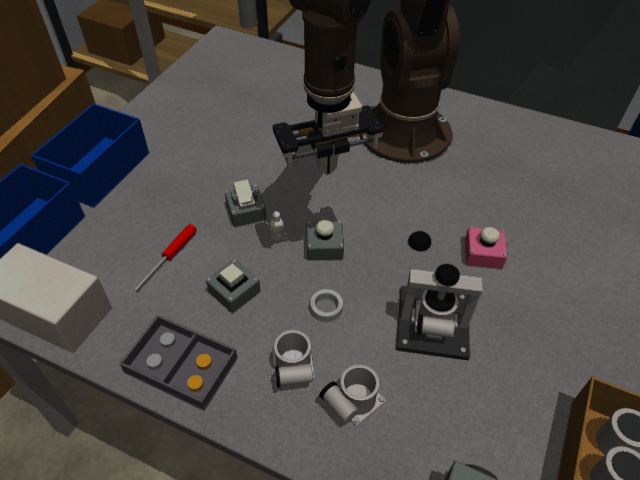

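The knob, now at (447,274), is down on its bush. The rocker is on, the start button at (325,228) is back up at 73 mm, the key is out, and everything else stands where it was.

```bash
python3 -c "
from cell import arm
print(arm.sign_off())"
```

```text
the job is handed in; nothing more can be done
None
```

The job is handed in, with no verdict returned: I pressed the plunger home, the rocker on and the round button in and out, in that order, and the last checks showed the key out and nothing else moved.

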